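# Reset a tripped food processor

### The job

The food processor has tripped: first turn its large speed knob fully anticlockwise, to its Off end stop. Then take the reset pin out of its block, press the recessed reset button in the machine's deck fully home with the pin (not with the fingers) and hold it there for a moment, and stand the pin back in its block as it was, leaving the speed knob at Off. Leave the small timer knob and the white crock near the block as they are.

Things in the scene. Friction and masses are not known exactly. Their poses are not given: they have to be found in the camera images.
- machine: Aluminium food processor base, bowl off, fixed: 220 (own x) by 340 mm (own y), deck 100 mm above the counter. Origin on the counter under its middle; own -x is its front, z up. On the deck at own x, y in mm: drive hub (0, 85), 150 wide, its shaft 70 high; large speed knob (-45, -80); small timer knob (60, -30); reset hole (55, -105).
- speed (a joint): Turn of the large speed knob in rad: 0 = Off end stop, growing to 4.5 as it is turned clockwise seen from above. A light friction holds it.
- speed_grip (a point): On the axis of the large black speed knob, 37 mm above the deck, at grip height. A 64 mm disc with an upright bar grip across it, 61 mm long, 14 mm thick, from 14 to 44 mm above the deck. Own x runs along the bar and turns with it; the white pointer mark is on the -x end and points to the machine's front at Off. Under it a steel disc, 88 mm wide, 6 mm high.
- timer (a joint): Turn of the small timer knob (30 mm disc, 28 mm long bar grip, 44 mm above the deck), rad. To be left alone.
- reset_hole (a point): Centre of the mouth of the reset hole, at deck height: a straight vertical round hole 18 mm in diameter with a dark steel rim 38 mm wide and 2 mm high round it.
- reset_face (a point): Centre of the top of the white reset button in the hole, 12 mm below the deck when out; it moves down with the button.
- reset (a joint): How far the reset button is pressed, m: 0 = out, 0.006 = fully home. A spring pushes it back; fully home takes about 5 N.
- pin: Reset pin, loose, upright in its block: a plain round steel shaft 9 mm in diameter and 95 mm long, above it a round flange 36 mm wide and 6 mm thick, above that a black square handle 26 x 26 mm, 64 mm tall; 165 mm in all, 110 g. Origin at the centre of the lower tip, z up along the pin, x and y square to the handle's sides.
- pin_handle (a point): Point on the pin's axis at 137 mm above its tip, a good height to grip the handle.
- block: White block 80 x 80 mm, 110 mm high on a thin 90 mm steel foot, fixed to the counter, with a 20 x 20 mm square hole from its top, 100 mm deep. Origin on the counter under its centre, z up. The pin stands in the hole with its flange resting on the block's top, its tip 15 mm above the counter.
- crock: White ceramic salt crock, an open cup 84 mm wide and 75 mm high, standing loose near the block. Origin under its centre. To be left alone.
There are look-alikes about, which are no part of the job. Leave any black or purple look-alike of the block alone.

How it is judged:
On the way, in this order (a step that is already met when the one before it is completed fails the run):
1. the speed knob is at its Off stop (value of joint speed below 0.07 rad), for 0.2 s.
2. the reset button is pressed home with the pin (value of joint reset above 0.0045 m and contact force between pin and reset above 1 N and value of joint speed below 0.07 rad), for 0.2 s.
At the end, for the whole second after the job is handed in: The speed knob is at Off (within 0.07 rad of its stop), the reset button is out again (within 1.5 mm), and the pin stands at rest in its block: tip within 9 mm of the block's axis, seated within 4 mm, within 0.1 rad of upright (value of joint speed below 0.07 rad and value of joint reset below 0.0015 m and horizontal distance between pin and block below 0.009 m and z of pin in the frame of block below 0.019 m and angle between pin's own z axis and vertical below 0.1 rad and linear speed of pin below 0.02 m/s); the robot touches nothing.
It fails at once if the reset button is pressed while the speed knob is not at Off (value of joint reset above 0.003 m and value of joint speed above 0.12 rad).
It fails at once if the reset button is pressed with the fingers (contact force between the fingers and reset above 0.5 N).
It fails at once if the timer knob is turned (value of joint timer below 0.7 rad or value of joint timer above 1.3 rad).
It fails at once if the crock is knocked or shifted by over 25 mm (distance of crock from where it was at the start of the episode above 0.025 m or angle between crock's own z axis and vertical above 0.35 rad).
It also fails if it takes over 72 s, if anything falls off the work surface, if the arm or the gripper's body presses on something with over 40 N, if the wrist force passes 120 N, or if a joint passes its speed limit or range.

### The arm

A 6-joint arm with a two-finger parallel gripper is mounted at the origin on the work surface. World frame = base frame: x ahead of the robot, y to its left, z up, the work surface at z = 0. Lengths are in m, angles in rad, forces in N, time in s.
With the tool pointing down it reaches from about 0.225 to 0.725 m from the base axis. Payload 3.1 kg.
Tool frame: the origin (TCP) lies at the very end of the fingers, on their centre line; the grasp point (between the pads) lies 19 mm behind it; z points along the fingers, y is the line along which they close (so a half turn about z gives the same grasp; the last joint's range is limited). The gripper opens to 85 mm and grips with 20 to 120 N. Pads are 22 mm wide; open, the fingers measure 114 mm over their backs; the gripper's body (76 mm by 85 mm) begins 54 mm behind the grasp point. The pads swing forward as they close: fully open they stand 13 mm farther back than shut.
Start: joints at [1.155, 0.048, 0.099, 1.622, 0, 1.443], TCP at [0.149, 0.503, 0.231] pointing down, gripper open.
Joint ranges: [-2.91, 2.91], [-0.99, 1.94], [-1.21, 1.42], [-2.12, 2.29], [-1.49, 1.47], [-3.14, 3.14]. Speed limits (rad/s): [2.79, 2.79, 3.14, 3.14, 3.14, 3.14].

### API

Orientations are given as a 3x3 rotation matrix whose columns are the frame's x, y, z axes.
In Python, from bench import arm, viewer, ticket gives the robot as it stands.
- The arm moves only by the shell command python3 -m pendant 'ROWS' [FORCE]. ROWS is JSON, a list that holds one entry, the list of rows, each a list of 7 numbers: the turn, a rotation vector about the tool's x, y, z in degrees, then the shift along the tool's x, y, z in mm, then the finger opening in mm, from 0 to 85.4. A call has 1 to 10 rows; each row shifts and turns the commanded pose from where the row before left it, along the tool's axes as they then stand; what a row does not reach is not made up. A row lasts 1/12 s, in which the tool goes at most 41.7 mm and 7.16 degrees, less where a joint would pass 70% of its speed; a pose out of reach is approached as far as the arm can. A call is refused whole if a number of a shift passes 41.7 or a number of a turn 7.16, either way. A call with a gripper value outside its range is refused whole. The fingers move at their own pace and stop on an object; FORCE is the grip in N (left out, the last holds). Time passes only in rows, so rows that do not move let the fingers close. It gives the time, the measured TCP pose, the force, the opening and the grip force at its end, in the units of the state.
- arm.observe(): the state, without advancing time (a new reading comes with each control period).
- viewer.snapshot(name): name is "scene" or "top" or "wrist"; returns a dict with "color" (480x640x3 uint8, blue, green, red), "vfov" (degrees; the focal length in pixels is half the picture's height over the tangent of half this angle, whatever the lens; pixels are square), "cx", "cy" (the principal point, pixels), "rvec" (rotation vector, rad) and "tvec" (3), from world to camera coordinates, as OpenCV has them; the wrist camera has in their place "hand_eye" (4x4, takes a point from camera to tool coordinates, whose origin is the TCP and whose axes are the flange's). Camera axes: x right, y down, z forward; pixel columns grow to the right and rows downward; lengths in m; the calibration is good to about 2 mm. A picture is of the moment at which its call begins: read the wrist's pose just before it. There is no depth.
- ticket.finish_job(): hands the job in; it is judged then, once.
The state is a dict: "time_s": time; "joint_positions": joint angles; "qvel": joint speeds; "tau": joint torques, N m; "tool_pos": TCP position; "orientation": TCP orientation; "force": force on the tool from outside, world axes, zero at the start; "wrist_torque": the same for the moment, N m; "finger_gap": finger opening in m; "gripper_force": force on a finger pad.
Only numpy, scipy, OpenCV 4.12 (cv2) and the standard library are available. Lean on these libraries where they do the work, as an engineer would, in place of code of your own. Each camera call takes 0.05 s, during which the arm holds its last target. There are 200 camera calls.

## Working session

There is one attempt and no reset: what is moved stays moved. The work goes in short steps, Python scripts to look and compute and a shell command to move; the robot and the scene stay as the last step left them, time stands still between calls to the robot, and variables do not carry over. Pictures are saved under pics/ and viewed, at most 10 in all, crops included, and the job is handed in when it is done.

```bash
mkdir -p pics; ls
cat > h.py <<'E'
import numpy as np, cv2
from bench import arm, viewer, ticket
def cam(name):
    s=arm.observe(); d=viewer.snapshot(name); im=d["color"]; h,w=im.shape[:2]
    f=h/2/np.tan(np.radians(d["vfov"])/2)
    if name=="wrist":
        T=np.array(d["hand_eye"]); R=np.array(s["orientation"]); 
        Rc=R@T[:3,:3]; c=np.array(s["tool_pos"])+R@T[:3,3]
    else:
        Rw=cv2.Rodrigues(np.array(d["rvec"],float))[0]; Rc=Rw.T; c=-Rc@np.array(d["tvec"],float).ravel()
    return dict(im=im,f=f,cx=d["cx"],cy=d["cy"],R=Rc,c=c)
def ray(C,u,v):
    r=C["R"]@np.array([(u-C["cx"])/C["f"],(v-C["cy"])/C["f"],1]); return r/np.linalg.norm(r)
def onz(C,u,v,z):
    r=ray(C,u,v); return C["c"]+r*(z-C["c"][2])/r[2]
def proj(C,p):
    q=C["R"].T@(np.array(p)-C["c"]); return np.array([C["f"]*q[0]/q[2]+C["cx"],C["f"]*q[1]/q[2]+C["cy"]])
def tri(C1,a,C2,b):
    r1,r2=ray(C1,*a),ray(C2,*b); A=np.stack([r1,-r2],1); t=np.linalg.lstsq(A,C2["c"]-C1["c"],rcond=None)[0]
    p,q=C1["c"]+r1*t[0],C2["c"]+r2*t[1]; return (p+q)/2,np.linalg.norm(p-q)
def save(C,n): cv2.imwrite(f"pics/{n}.png",C["im"]); import pickle; pickle.dump(C,open(f"pics/{n}.pkl","wb"))
def load(n): import pickle; return pickle.load(open(f"pics/{n}.pkl","rb"))
E
python3 - <<'E'
from h import *
for n in("scene","top","wrist"):
    C=cam(n); save(C,n+"0"); print(n,C["f"],C["c"].round(3),C["R"][:,2].round(2))
s=arm.observe(); print(s["time_s"],np.round(s["orientation"],3),s["finger_gap"])
a=np.hstack([load("scene0")["im"],load("top0")["im"]]); cv2.imwrite("pics/b.png",a)
E
```

```text
pics
scene 572.195618509827 [1.453 0.118 1.143] [-0.63 -0.05 -0.77]
top 526.305782440457 [0.483 0.072 1.019] [ 0.16 -0.02 -0.99]
wrist 362.737097337806 [0.085 0.523 0.372] [ 0.26 -0.08 -0.96]
0.15 [[-0.959  0.284 -0.001]
 [ 0.284  0.959 -0.002]
 [ 0.    -0.002 -1.   ]] 0.08524974353183452
```

View pics/scene0.png

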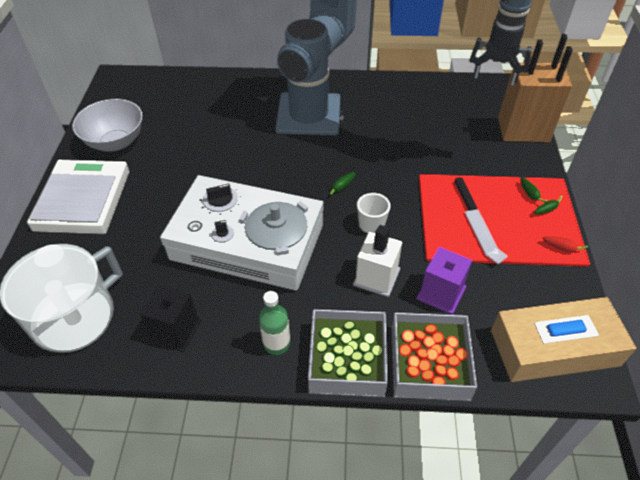

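View pics/top0.png

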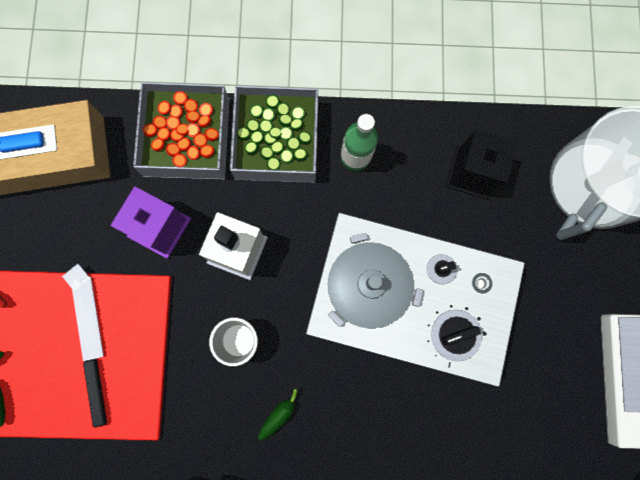

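The scene view shows the machine at about (243,232), and the top view shows it at about (415,300). In the top view the speed knob is at (457,335), the timer knob at (442,268) and the reset hole at (482,283).

There are three block candidates, top-view pixels first:
- **White:** (233,245), scene (379,265), with a black handle standing in it.
- **Purple:** (150,222).
- **Black:** (485,165).

The white one fits the description and holds the pin. I'll confirm it in an enlarged crop.

Run:
```python
from h import *
S=load("scene0");T=load("top0")
def crop(C,u,v,w=100,h=75): return cv2.resize(C["im"][v-h//2:v-h//2+h,u-w//2:u-w//2+w],(400,300),interpolation=cv2.INTER_CUBIC)
cv2.imwrite("pics/crops.png",np.vstack([np.hstack([crop(T,465,305),crop(S,215,215)]),np.hstack([crop(T,235,245),crop(S,380,260)])]))
for n,u,v,z in [("hub",372,284,.12),("speed",457,335,.12),("timer",442,268,.12),("hole",482,283,.1),("blockc",233,245,.11)]: print(n,onz(T,u,v,z).round(3))
for c in [(341,213),(524,263),(500,386),(307,333)]: print(onz(T,*c,.1).round(3))
```

```text
hub [ 0.554 -0.043  0.12 ]
speed [ 0.472 -0.188  0.12 ]
timer [ 0.585 -0.164  0.12 ]
hole [ 0.563 -0.24   0.1  ]
blockc [0.616 0.199 0.11 ]
[0.681 0.011 0.1  ]
[ 0.601 -0.316  0.1  ]
[ 0.388 -0.267  0.1  ]
[0.468 0.066 0.1  ]
```

View pics/crops.png

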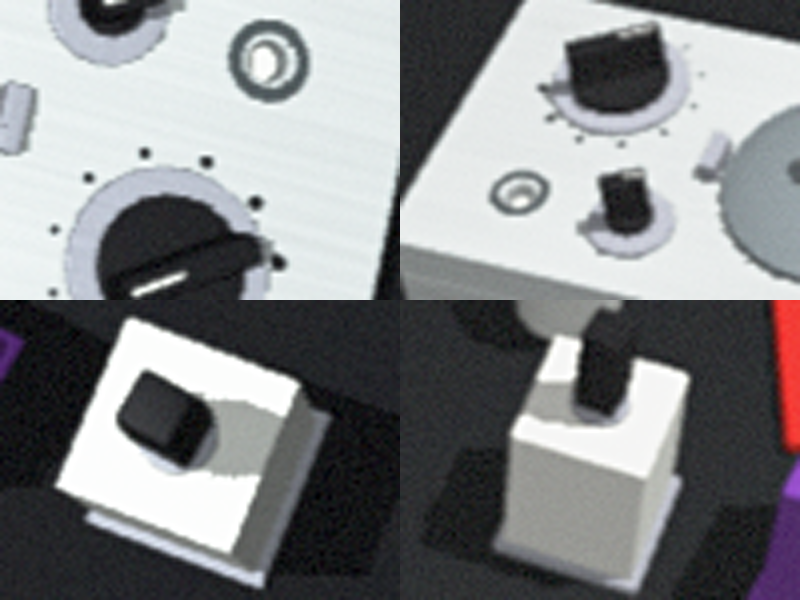

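The crop confirms it: the white block holds the black-handled pin with its flange at the top. The speed knob's white mark lies on the +y end of the bar, about 63° clockwise of the front. I'll move above the knob and triangulate the bar top at the same time.

```bash
python3 - <<'E'
from h import *
print(tri(load("top0"),(461,334),load("scene0"),(218,188.5)))
E
python3 -m pendant '[[[0,0,0,-26.7,-30.4,-1,85],[0,0,0,-26.7,-30.4,-1,85],[0,0,0,-26.7,-30.4,-1,85],[0,0,0,-26.7,-30.4,-1,85],[0,0,0,-26.7,-30.4,-1,85],[0,0,0,-26.7,-30.4,-1,85],[0,0,0,-26.7,-30.4,-1,85],[0,0,0,-26.7,-30.4,-1,85],[0,0,0,-26.7,-30.4,-1,85],[0,0,0,-26.7,-30.4,-1,85]]]' 40
python3 -m pendant '[[[0,0,0,-26.7,-30.4,-1,85],[0,0,0,-26.7,-30.4,-1,85],[0,0,0,-26.7,-30.4,-1,85],[0,0,0,-26.7,-30.4,-1,85],[0,0,0,-26.7,-30.4,-1,85],[0,0,0,-26.7,-30.4,-1,85],[0,0,0,-26.7,-30.4,-1,85],[0,0,0,-26.7,-30.4,-1,85],[0,0,7,-26.7,-30.4,-1,85],[0,0,7,0,0,0,85]]]'
python3 -m pendant '[[[0,0,7,0,0,0,85],[0,0,7,0,0,0,85],[0,0,7,0,0,0,85],[0,0,7,0,0,0,85],[0,0,7,0,0,0,85],[0,0,7,0,0,0,85],[0,0,4,0,0,0,85],[0,0,0,0,0,0,85],[0,0,0,0,0,0,85]]]'
python3 - <<'E'
from h import *
C=cam("wrist"); save(C,"w1"); s=arm.observe(); print(s["tool_pos"],np.round(s["orientation"],3),np.round(s["joint_positions"],2))
for p in [(.472,-.192,.137),(.563,-.241,.1)]: print(proj(C,p))
E
```

```text
(array([ 0.47394945, -0.19030418,  0.13745344]), np.float64(0.0007474384224028565))
time_s: 0.98
tool_pos: [0.3189, 0.1343, 0.2412]
orientation: [[-0.959, 0.283, 0.001], [0.283, 0.959, 0.0], [-0.0, 0.0, -1.0]]
force: [1.1, 0.6, -0.6]
finger_gap: 0.0849
gripper_force: 0.0
time_s: 1.82
tool_pos: [0.4733, -0.2007, 0.2469]
orientation: [[-0.856, 0.517, -0.002], [0.517, 0.856, -0.001], [0.001, -0.002, -1.0]]
force: [0.3, -0.1, -0.7]
finger_gap: 0.085
gripper_force: 0.0
time_s: 2.57
tool_pos: [0.4714, -0.1944, 0.2499]
orientation: [[-0.236, 0.972, -0.001], [0.972, 0.236, 0.0], [0.0, -0.001, -1.0]]
force: [-0.2, 0.7, 0.7]
finger_gap: 0.0852
gripper_force: 0.0
[ 0.47138741 -0.19434399  0.25000301] [[-0.235  0.972 -0.001]
 [ 0.972  0.235  0.   ]
 [ 0.    -0.    -1.   ]] [-0.52  0.01  0.1   1.66  0.    0.81]
[322.63351788 239.24927903]
[410.55785067 305.16618415]
```

View pics/w1.png

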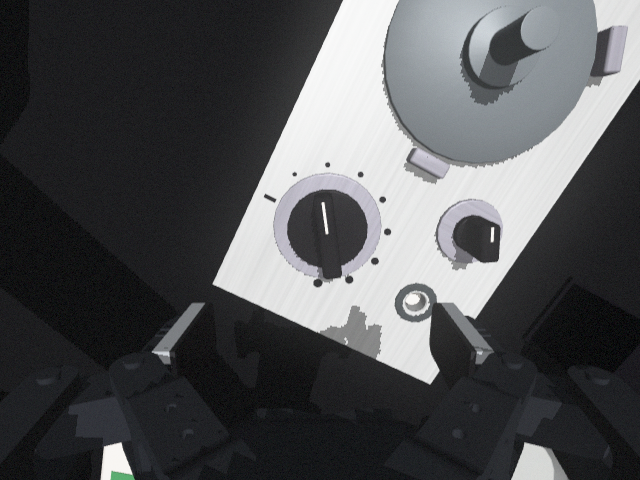

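The wrist view shows the steel disc centred near (328,225), the white mark running from (323,203) to (327,233), and the reset hole at (416,302). The Off tick is at (270,197). Next I'll work out the centres and the bar angle.

Run:
```python
from h import *
C=load("w1"); im=C["im"]; hsv=cv2.cvtColor(im,cv2.COLOR_BGR2HSV)
m=((hsv[...,2]<75)).astype(np.uint8); m[:160]=0;m[290:]=0;m[:,:280]=0;m[:,385:]=0
n,l,st,ce=cv2.connectedComponentsWithStats(m); i=1+np.argmax(st[1:,4]); print(st[i],ce[i])
a,b=onz(C,323,203,.144),onz(C,327,233,.144); d=a-b; print("mark",a.round(4),b.round(4),np.degrees(np.arctan2(d[1],d[0])))
print("disc",onz(C,328,225,.106)); print("tick",onz(C,270,197,.1)); print("hole",onz(C,416,302,.1))
d=onz(C,270,197,.1)-onz(C,328,225,.106);print("tickdir",np.degrees(np.arctan2(d[1],d[0])))
cc=[onz(C,u,v,.1) for u,v in[(213,284),(431,384)]];e=cc[0]-cc[1];print("front-side edge",e,np.degrees(np.arctan2(e[1],e[0])))
# bar: long edges in enlarged grad - Hough
g=cv2.GaussianBlur(im,(3,3),0)[185:285,290:370]; cv2.imwrite("pics/k.png",cv2.convertScaleAbs(cv2.resize(g,(640,800),interpolation=cv2.INTER_CUBIC),alpha=2.5)[:600])
# flank gripper offset dist: tcp
print(proj(C,(.4725,-.1925,.144)),proj(C,(.4725,-.1925,.106)))
```

```text
[ 288  190   79   89 4892] [327.18499591 230.70012265]
mark [ 0.4658 -0.1652  0.144 ] [ 0.4735 -0.1851  0.144 ] 111.20165622726444
disc [ 0.47531841 -0.18724915  0.106     ]
tick [ 0.42488235 -0.17713875  0.1       ]
hole [ 0.56671626 -0.23701236  0.1       ]
tickdir 168.66474403528233
front-side edge [-0.21335644  0.05099764  0.        ] 166.55706968863137
[323.16348471 242.55162729] [323.05444423 230.3823554 ]
```

View pics/k.png

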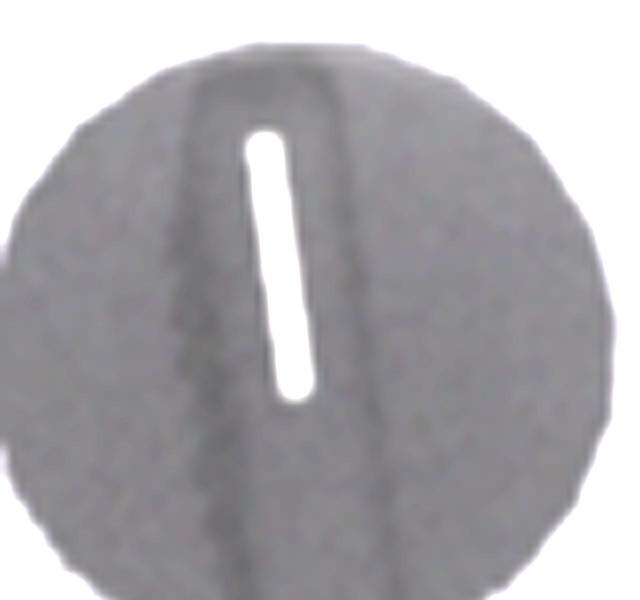

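The mark direction is 111° and Off is 166.5°, so about 55° anticlockwise. I'll move closer and look again to settle the 4 mm difference between the wrist and top views.

```bash
python3 -m pendant '[[[0,0,0,3.6,3.5,20,85],[0,0,-4,0,0,30,85],[0,0,-3.6,0,0,10,85],[0,0,0,0,0,0,85],[0,0,0,0,0,0,85]]]'
python3 - <<'E'
from h import *
C=cam("wrist"); save(C,"w2"); s=arm.observe(); print(s["tool_pos"],np.round(s["orientation"],3))
im=C["im"]; print(proj(C,(.475,-.187,.144)),proj(C,(.475,-.187,.106)))
cv2.imwrite("pics/w2b.png",cv2.convertScaleAbs(im,alpha=1.4))
E
```

```text
time_s: 3.03
tool_pos: [0.4735, -0.1898, 0.1897]
orientation: [[-0.36, 0.933, -0.002], [0.933, 0.36, 0.001], [0.001, -0.001, -1.0]]
force: [-0.1, -0.4, 0.3]
finger_gap: 0.085
gripper_force: 0.0
[ 0.47424284 -0.19022075  0.19094436] [[-0.359  0.933  0.001]
 [ 0.933  0.359 -0.   ]
 [-0.     0.    -1.   ]]
[325.02492635 269.97636941] [324.63729647 250.55358364]
```

View pics/w2b.png

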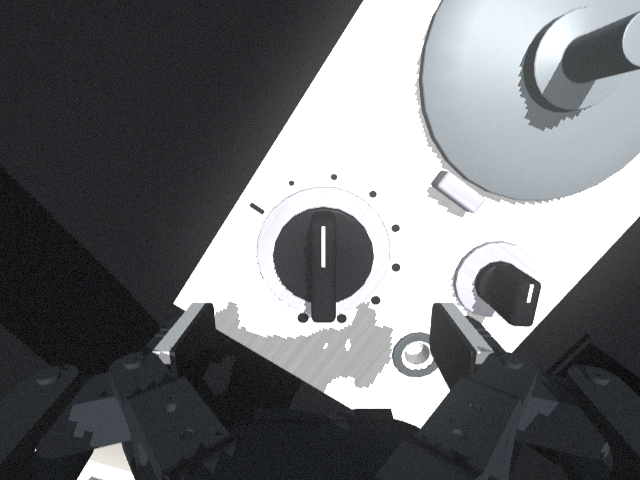

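The bar stands vertical in the view at u≈323, midway between the fingers (u≈322), so alignment is good. I'll descend and grip.

```bash
python3 -m pendant '[[[0,0,0,2.5,0.5,10,50],[0,0,0,0,0,20,50],[0,0,0,0,0,20,50],[0,0,0,0,0,14,50],[0,0,0,0,0,6.5,50],[0,0,0,0,0,0,50],[0,0,0,0,0,0,50]]]' 
python3 -m pendant '[[[0,0,0,0,0,0,10],[0,0,0,0,0,0,10],[0,0,0,0,0,0,10],[0,0,0,0,0,0,10],[0,0,0,0,0,0,10],[0,0,0,0,0,0,10],[0,0,0,0,0,0,10],[0,0,0,0,0,0,10]]]' 25
```

```text
time_s: 3.67
tool_pos: [0.474, -0.1877, 0.1205]
orientation: [[-0.36, 0.933, 0.001], [0.933, 0.36, -0.0], [-0.001, 0.001, -1.0]]
force: [-0.1, -0.2, 0.3]
finger_gap: 0.0498
gripper_force: 0.0
time_s: 4.33
tool_pos: [0.4734, -0.1885, 0.1213]
orientation: [[-0.36, 0.933, 0.0], [0.933, 0.36, -0.002], [-0.002, -0.001, -1.0]]
force: [-3.8, -2.2, 5.8]
finger_gap: 0.013
gripper_force: 28.5
```

```bash
python3 -m pendant '[[[0,0,-5,0,0,0,10],[0,0,-6,0,0,0,10],[0,0,-6,0,0,0,10],[0,0,-6,0,0,0,10],[0,0,-6,0,0,0,10],[0,0,-6,0,0,0,10],[0,0,-6,0,0,0,10],[0,0,-6,0,0,0,10],[0,0,-4,0,0,0,10],[0,0,-2,0,0,0,10]]]'
python3 -c "
from h import *
s=arm.observe();print(s['wrist_torque'],s['orientation'],s['force'])"
```

```text
time_s: 5.17
tool_pos: [0.4723, -0.1896, 0.1213]
orientation: [[-0.962, 0.273, -0.002], [0.273, 0.962, -0.005], [0.001, -0.005, -1.0]]
force: [-6.9, -4.3, 6.6]
finger_gap: 0.0137
gripper_force: 28.6
[-0.72917288  1.3616987  -0.0666519 ] [[-0.9620632   0.27281623 -0.00238899]
 [ 0.27282483  0.96205208 -0.00473261]
 [ 0.0010072  -0.00520484 -0.99998595]] [-6.86835696 -4.28392889  6.63258889]
```

```bash
python3 -m pendant '[[[0,0,-2,0,0,0,10],[0,0,-2,0,0,0,10],[0,0,-1.5,0,0,0,10],[0,0,0,0,0,0,10],[0,0,0,0,0,0,10],[0,0,0,0,0,0,10]]]'
python3 -c "
from h import *
s=arm.observe();print(s['wrist_torque'],s['orientation'],np.round(s['joint_positions'],3))"
```

```text
time_s: 5.67
tool_pos: [0.4721, -0.1897, 0.1214]
orientation: [[-0.983, 0.186, -0.003], [0.186, 0.983, -0.005], [0.002, -0.005, -1.0]]
force: [-6.8, -4.0, 7.2]
finger_gap: 0.014
gripper_force: 44.9
[-0.66952232  1.49654903 -0.97673374] [[-0.98263207  0.18554567 -0.00264921]
 [ 0.18555623  0.98262315 -0.00454116]
 [ 0.00176058 -0.00495387 -0.99998618]] [-0.511  0.01  -0.158  1.403 -0.005 -0.324]
```

The yaw torque has risen to about 1 N·m, so the knob is on the stop. I'll release, rise and check.

```bash
python3 -m pendant '[[[0,0,0,0,0,0,50],[0,0,0,0,0,0,50],[0,0,0,0,0,0,50],[0,0,0,0,0,0,50],[0,0,0,0,0,-20,60],[0,0,0,0,0,-40,85],[0,0,0,0,0,-20,85],[0,0,0,0,0,0,85],[0,0,0,0,0,0,85]]]'
python3 - <<'E'
from h import *
C=cam("wrist"); save(C,"w3"); s=arm.observe(); print(s["tool_pos"],s["force"])
im=C["im"]; p=proj(C,(.4735,-.189,.144)).astype(int); print(p)
r=60; sub=im[p[1]-r:p[1]+r,p[0]-r:p[0]+r].copy(); cv2.imwrite("pics/k3.png",cv2.resize(sub,(600,600)))
m=(sub.min(2)>140).astype(np.uint8); n,l,st,ce=cv2.connectedComponentsWithStats(m)
for i in range(1,n):
    if 20<st[i,4]<400:
        q=np.argwhere(l==i)[:,::-1].astype(np.float32); vx,vy,x,y=cv2.fitLine(q,2,0,.01,.01).ravel(); x+=p[0]-r;y+=p[1]-r
        d=onz(C,x+10*vx,y+10*vy,.144)-onz(C,x-10*vx,y-10*vy,.144); print(st[i],onz(C,x,y,.144).round(4),np.degrees(np.arctan2(d[1],d[0])))
E
```

```text
time_s: 6.42
tool_pos: [0.475, -0.1879, 0.2016]
orientation: [[-0.984, 0.18, 0.004], [0.18, 0.984, -0.002], [-0.004, -0.001, -1.0]]
force: [0.2, 0.2, -0.6]
finger_gap: 0.0848
gripper_force: 0.0
[ 0.47405667 -0.18749852  0.19982108] [ 0.18534187 -0.14255572 -0.77427491]
[319 262]
[ 58  17   6  39 145] [ 0.4589 -0.1862  0.144 ] 166.38937145049593
```

The mark now reads 166.4°, so the knob is at Off. I'll move above the white block and take two looks.

```bash
python3 -m pendant '[[[0,0,0,-5,33.3,-15,85],[0,0,0,-5,33.3,-15,85],[0,0,0,-5,33.3,-15,85],[0,0,0,-5,33.3,-15,85],[0,0,0,-5,33.3,-15,85],[0,0,0,-5,33.3,-15,85],[0,0,0,-5,33.3,-5,85],[0,0,0,-5,33.3,-5,85],[0,0,0,-5,33.3,0,85],[0,0,0,-5,33.3,0,85]]]'
python3 -m pendant '[[[0,0,0,-5,33.3,0,85],[0,0,0,-5,33.3,0,85],[0,0,0,0,0,0,85],[0,0,0,0,0,0,85]]]'
python3 - <<'E'
from h import *
C=cam("wrist"); save(C,"w4"); s=arm.observe(); print(s["tool_pos"],s["orientation"])
cv2.imwrite("pics/w4b.png",cv2.convertScaleAbs(C["im"],alpha=1.5,beta=10))
E
```

```text
time_s: 7.3
tool_pos: [0.5828, 0.1328, 0.298]
orientation: [[-0.984, 0.18, -0.003], [0.18, 0.984, -0.0], [0.003, -0.001, -1.0]]
force: [-0.5, -0.1, -0.3]
finger_gap: 0.0853
gripper_force: 0.0
time_s: 7.63
tool_pos: [0.6042, 0.1965, 0.2958]
orientation: [[-0.984, 0.177, -0.006], [0.177, 0.984, -0.001], [0.006, -0.002, -1.0]]
force: [0.4, -0.4, -0.1]
finger_gap: 0.0848
gripper_force: 0.0
[0.6040841  0.19508248 0.29701945] [[-0.98387814  0.17877987 -0.00464374]
 [ 0.17878826  0.9838865  -0.00145559]
 [ 0.00430869 -0.00226237 -0.99998816]]
```

View pics/w4b.png

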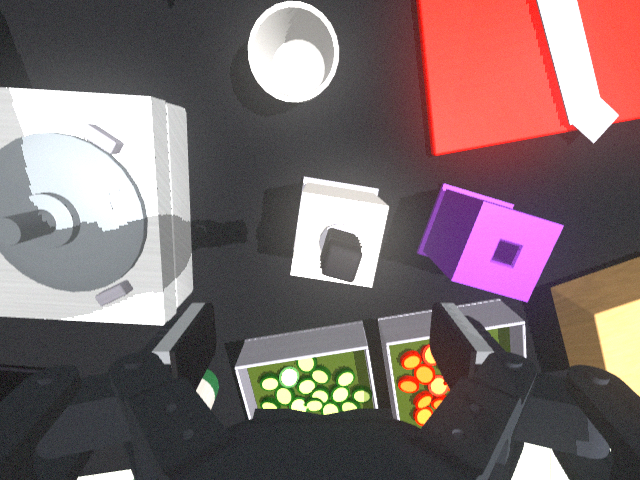

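The wrist view shows the crock at (293,50), the white block's top with corners near (303,195), (388,208), (373,287) and (291,275), and the handle's top face near (341,264). Purple is at (507,250). Now to triangulate the handle top against the top view.

Run:
```python
from h import *
C=load("w4");T=load("top0"); s=arm.observe(); R=np.array(s["orientation"]);t=np.array(s["tool_pos"])
p,e=tri(C,(341,264),T,(223.7,233)); print("handle top",p.round(4),e)
print(onz(C,341,264,.18).round(4),onz(T,223.7,233,.18).round(4))
b=[onz(C,*q,.11) for q in[(303,195),(388,208),(373,287),(291,275)]]; print(np.round(b,4),np.mean(b,0))
h=[onz(C,*q,.18) for q in[(327,245),(362,250),(357,281),(320,276)]]; 
for P in(b,h):
  P=np.array(P); print([np.linalg.norm(P[i]-P[(i+1)%4]).round(4) for i in range(4)],[np.degrees(np.arctan2(*(P[(i+1)%4]-P[i])[1::-1])).round(1) for i in range(4)])
print(np.degrees(np.arctan2(R[1,1],R[0,1])))
im=C["im"][225:300,270:400]; cv2.imwrite("pics/h4.png",cv2.convertScaleAbs(cv2.resize(im,(780,450),interpolation=cv2.INTER_CUBIC),alpha=2.2,beta=20))
```

```text
handle top [0.626  0.2065 0.174 ] 0.0012577895021160506
[0.6245 0.207  0.18  ] [0.6245 0.2051 0.18  ]
[[0.5771 0.1835 0.11  ]
 [0.6024 0.2574 0.11  ]
 [0.6762 0.2331 0.11  ]
 [0.6502 0.1575 0.11  ]] [0.6264573  0.20788267 0.11      ]
[np.float64(0.0781), np.float64(0.0777), np.float64(0.0799), np.float64(0.0776)] [np.float64(71.1), np.float64(-18.2), np.float64(-109.0), np.float64(160.5)]
[np.float64(0.0262), np.float64(0.0246), np.float64(0.0283), np.float64(0.0248)] [np.float64(71.4), np.float64(-17.4), np.float64(-108.3), np.float64(157.7)]
79.7012746235969
```

View pics/h4.png

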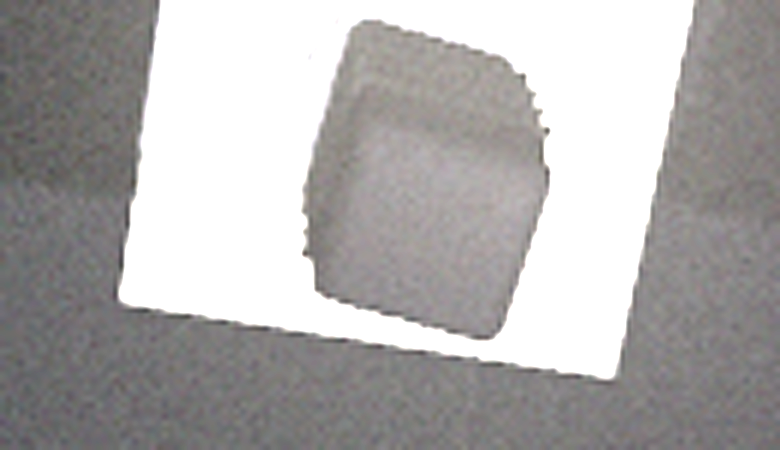

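The handle's top face has corners at about (323,274), (353,281), (361,253) and (330,246) and is centred at (342,264). Its sides are at about 66°, against 71° for the block. I'll descend and grip it.

```bash
python3 -m pendant '[[[0,0,0,-18.3,14.9,20,85],[0,0,7,0,0,35,85],[0,0,6.7,0,0,35,85],[0,0,0,0,0,30,85],[0,0,0,0,0,25,85],[0,0,0,0,0,15,85],[0,0,0,0,0,4,85],[0,0,0,0,0,0,85],[0,0,0,0,0,0,85]]]'
python3 -m pendant '[[[0,0,0,0,0,0,15],[0,0,0,0,0,0,15],[0,0,0,0,0,0,15],[0,0,0,0,0,0,15],[0,0,0,0,0,0,15],[0,0,0,0,0,0,15],[0,0,0,0,0,0,15],[0,0,0,0,0,0,15],[0,0,0,0,0,0,15],[0,0,0,0,0,0,15]]]' 60
```

```text
time_s: 8.43
tool_pos: [0.6256, 0.2051, 0.1369]
orientation: [[-0.912, 0.409, 0.001], [0.409, 0.912, 0.0], [-0.001, 0.001, -1.0]]
force: [1.1, 0.4, 0.3]
finger_gap: 0.0849
gripper_force: 0.0
time_s: 9.27
tool_pos: [0.626, 0.2062, 0.1368]
orientation: [[-0.913, 0.408, 0.002], [0.408, 0.913, 0.001], [-0.001, 0.001, -1.0]]
force: [1.3, 0.7, 5.4]
finger_gap: 0.0259
gripper_force: 58.9
```

The gap is 25.9 mm, so the handle is held. I'll lift straight up.

```bash
python3 -m pendant '[[[0,0,0,0,0,-8,15],[0,0,0,0,0,-15,15],[0,0,0,0,0,-20,15],[0,0,0,0,0,-25,15],[0,0,0,0,0,-30,15],[0,0,0,0,0,-30,15],[0,0,0,0,0,-30,15],[0,0,0,0,0,-25,15],[0,0,0,0,0,-12,15],[0,0,0,0,0,0,15]]]'
python3 - <<'E'
from h import *
for n in("scene","wrist"): save(cam(n),n+"5")
S=load("scene5");W=load("wrist5");s=arm.observe();R=np.array(s["orientation"]);t=np.array(s["tool_pos"]);print(t,s["force"],s["finger_gap"])
tip=t+R@[0,0,.122]; print(proj(S,t),proj(S,tip),proj(W,tip))
u,v=proj(S,(t+tip)/2).astype(int)
a=cv2.resize(S["im"][v-60:v+60,u-60:u+60],(480,480),interpolation=cv2.INTER_CUBIC); 
cv2.imwrite("pics/p5.png",a)
E
```

```text
time_s: 10.1
tool_pos: [0.6261, 0.206, 0.3343]
orientation: [[-0.913, 0.408, 0.005], [0.408, 0.913, 0.001], [-0.004, 0.003, -1.0]]
force: [-0.1, -0.8, -1.0]
finger_gap: 0.0255
gripper_force: 58.6
[0.62555939 0.20597052 0.32989489] [ 0.01403861 -0.21542524 -1.60660393] 0.025406221066808603
[387.61764334 180.75458577] [382.89900721 220.9347918 ] [321.06704131 236.32771845]
```

View pics/p5.png

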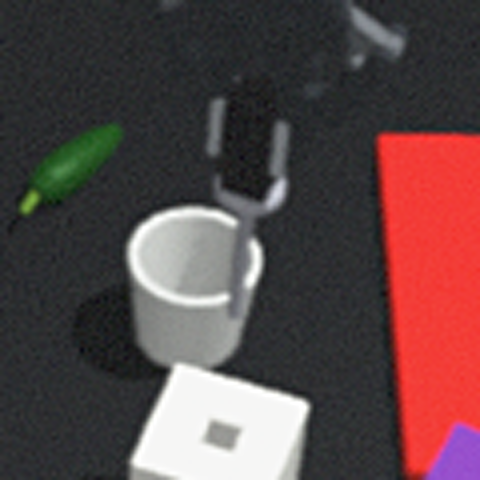

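The crop shows the pin held upright, with its tip at about (384,219.5) in the scene view against a predicted (383,221). The block's hole is empty. Next I'll refine the hole position from several views.

Run:
```python
from h import *
S=load("scene5"); print("tip scene@z", onz(S,384,219.5,.208).round(4))
def ring(C,p,r):
    p=np.array(p,int); sub=cv2.resize(cv2.cvtColor(C["im"],cv2.COLOR_BGR2GRAY)[p[1]-r:p[1]+r,p[0]-r:p[0]+r],None,fx=4,fy=4,interpolation=cv2.INTER_CUBIC)
    th,m=cv2.threshold(sub,0,255,cv2.THRESH_BINARY_INV+cv2.THRESH_OTSU); n,l,st,ce=cv2.connectedComponentsWithStats(m)
    out=[]
    cs,_=cv2.findContours(m,cv2.RETR_EXTERNAL,cv2.CHAIN_APPROX_NONE)
    for c in cs:
        if len(c)>60:
            e=cv2.fitEllipse(c); out.append(((np.array(e[0])+.5)/4-.5+p-r,np.array(e[1])/4))
    return out
for n,p,r in[("w1",(416,302),26),("w2",(415,352),28),("top0",(482,283),13),("scene0",(195,226),12)]:
    C=load(n)
    for c,ax in ring(C,p,r): print(n,c.round(1),ax.round(1),onz(C,*c,.102).round(4))
print(proj(load("w3"),(.566,-.238,.102)))
```

```text
tip scene@z [0.6213 0.2084 0.208 ]
w1 [418.5 304.7] [38.8 52.9] [ 0.5688 -0.2382  0.102 ]
w2 [388.7 340.8] [ 5.  42.1] [ 0.5417 -0.2338  0.102 ]
w2 [420.9 352.4] [49.1 59.5] [ 0.567 -0.234  0.102]
top0 [481.8 282.7] [19.9 21. ] [ 0.5633 -0.2388  0.102 ]
scene0 [194.4 225.8] [11.1 15.3] [ 0.5668 -0.2382  0.102 ]
[279.03898915 369.11918952]
```

```bash
python3 -m pendant '[[[0,0,0,-5,-16,0,15],[0,0,0,-10,-33,0,15],[0,0,0,-10,-33,0,15],[0,0,0,-10,-33,0,15],[0,0,0,-10,-33,0,15],[0,0,0,-10,-33,0,15],[0,0,0,-10,-33,0,15],[0,0,0,-10,-33,0,15],[0,0,0,-10,-33,0,15],[0,0,0,-10,-33,0,15]]]'
python3 -m pendant '[[[0,0,0,-10,-33,0,15],[0,0,0,-10,-33,0,15],[0,0,0,-8,-33,0,15],[0,0,0,-4,-17,10,15],[0,0,0,0,0,20,15],[0,0,0,0,0,20,15],[0,0,0,0,0,15,15],[0,0,0,0,0,5,15],[0,0,0,0,0,0,15],[0,0,0,0,0,0,15]]]'
python3 - <<'E'
from h import *
for n in("scene","wrist"): save(cam(n),n+"6")
S=load("scene6");W=load("wrist6");s=arm.observe();R=np.array(s["orientation"]);t=np.array(s["tool_pos"]);print(t,s["force"],s["finger_gap"],R.round(3))
tip=t+R@[0,0,.122]; print(tip,proj(S,tip),proj(W,tip),"hole",proj(S,(.5665,-.2375,.102)),proj(W,(.5665,-.2375,.102)))
def cr(C,r):
    u,v=proj(C,tip).astype(int); print("origin",u-r,v-r); return cv2.resize(C["im"][v-r:v+r,u-r:u+r],(400,400),interpolation=cv2.INTER_CUBIC)
cv2.imwrite("pics/p6.png",np.hstack([cr(S,25),cr(W,50)]))
E
```

```text
time_s: 11.03
tool_pos: [0.5829, -0.1198, 0.3277]
orientation: [[-0.913, 0.408, -0.005], [0.408, 0.913, 0.002], [0.005, -0.001, -1.0]]
force: [1.4, -0.4, -1.0]
finger_gap: 0.0255
gripper_force: 58.8
time_s: 11.87
tool_pos: [0.5655, -0.237, 0.2595]
orientation: [[-0.913, 0.408, -0.003], [0.408, 0.913, 0.001], [0.003, 0.0, -1.0]]
force: [1.0, -0.6, -1.6]
finger_gap: 0.0255
gripper_force: 58.9
[ 0.56652355 -0.23743208  0.26172759] [ 0.19514584 -0.13707393 -1.46276468] 0.025440226838982945 [[-0.913  0.408  0.001]
 [ 0.408  0.913 -0.001]
 [-0.001 -0.    -1.   ]]
[ 0.56666242 -0.2375151   0.1397277 ] [191.8501598  215.30428488] [321.52920509 238.85842643] hole [194.70498955 225.70435606] [321.54999157 227.56942154]
origin 166 190
origin 271 188
```

View pics/p6.png

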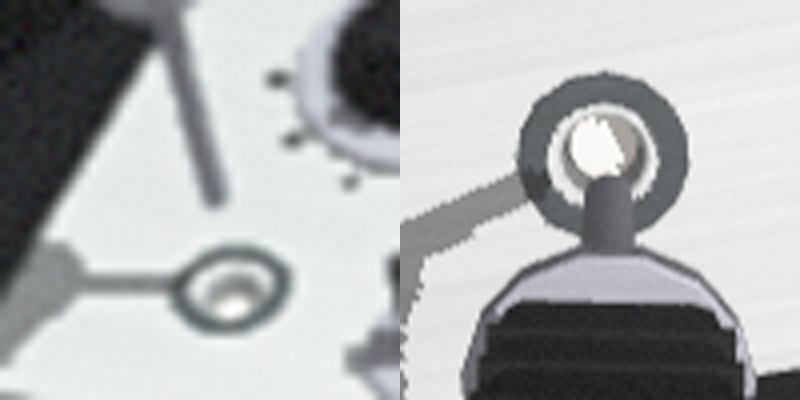

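In the scene half the tip is at about (193,214.8) and the ring centre at (195,226.2). In the wrist half the ring centre is at (322,227.2), the shaft axis at u≈323, and the tip centre at v≈238.3. I'll triangulate both.

Run:
```python
from h import *
S=load("scene6");W=load("wrist6"); R=np.array([[-.913,.408],[.408,.913]])
p,e=tri(W,(323,238.3),S,(193,214.8)); h,e2=tri(W,(322,227.2),S,(195,226.2)); print(p.round(4),e,h.round(4),e2)
print("corr tool xy mm",1000*R.T@(h-p)[:2])
pw,hw=onz(W,323,238.3,.14),onz(W,322,227.2,.102); print("wrist",1000*R.T@(hw-pw)[:2])
ps,hs=onz(S,193,214.8,.14),onz(S,195,226.2,.102); print("scene",1000*R.T@(hs-ps)[:2])
```

```text
[ 0.5662 -0.2354  0.1411] 0.0015764148807371136 [ 0.5667 -0.2371  0.1004] 0.0001332218170145375
corr tool xy mm [-1.11335334 -1.34151411]
wrist [-0.02575236 -0.77016009]
scene [-3.20128033 -0.20007368]
```

The heights agree (tip 0.141, ring 0.100), so I'll apply a small correction of (-0.8, -1.0) mm and descend.

```bash
python3 -m pendant '[[[0,0,0,-0.8,-1,8,15],[0,0,0,0,0,12,15],[0,0,0,0,0,10,15],[0,0,0,0,0,6,15],[0,0,0,0,0,5,15],[0,0,0,0,0,5,15],[0,0,0,0,0,3,15],[0,0,0,0,0,0,15]]]'
```

```text
time_s: 12.63
tool_pos: [0.5663, -0.2386, 0.211]
orientation: [[-0.913, 0.408, -0.001], [0.408, 0.913, 0.001], [0.001, 0.0, -1.0]]
force: [1.1, 0.4, -1.4]
finger_gap: 0.0254
gripper_force: 58.9
```

The tip is inside the hole at z≈0.089 with no side force. Pressing now.

```bash
python3 -m pendant '[[[0,0,0,0,0,1.5,15],[0,0,0,0,0,1.5,15],[0,0,0,0,0,1.5,15],[0,0,0,0,0,1.5,15],[0,0,0,0,0,1,15],[0,0,0,0,0,0,15],[0,0,0,0,0,0,15]]]'
```

```text
time_s: 13.22
tool_pos: [0.5669, -0.2389, 0.2056]
orientation: [[-0.913, 0.408, 0.001], [0.408, 0.913, -0.001], [-0.002, -0.0, -1.0]]
force: [-0.2, 0.4, 2.8]
finger_gap: 0.0253
gripper_force: 59.0
```

```bash
python3 -m pendant '[[[0,0,0,0,0,1,15],[0,0,0,0,0,0.7,15],[0,0,0,0,0,0,15],[0,0,0,0,0,0,15],[0,0,0,0,0,0,15],[0,0,0,0,0,0,15]]]'
```

```text
time_s: 13.72
tool_pos: [0.5668, -0.2389, 0.2036]
orientation: [[-0.913, 0.408, 0.001], [0.408, 0.913, -0.001], [-0.001, -0.0, -1.0]]
force: [-0.2, 0.8, 4.8]
finger_gap: 0.0256
gripper_force: 59.5
```

```bash
python3 -m pendant '[[[0,0,0,0,0,0.8,15],[0,0,0,0,0,0.7,15],[0,0,0,0,0,0,15],[0,0,0,0,0,0,15],[0,0,0,0,0,0,15],[0,0,0,0,0,0,15],[0,0,0,0,0,0,15],[0,0,0,0,0,0,15]]]'
```

```text
time_s: 14.38
tool_pos: [0.567, -0.2389, 0.2035]
orientation: [[-0.913, 0.408, 0.002], [0.408, 0.913, -0.001], [-0.003, -0.0, -1.0]]
force: [-0.9, 0.1, 8.9]
finger_gap: 0.0254
gripper_force: 60.0
```

The force now rises with no further travel, so the button was fully home and has been held for over half a second. I'll withdraw and go back above the block.

```bash
python3 -m pendant '[[[0,0,0,0,0,-3,15],[0,0,0,0,0,-10,15],[0,0,0,0,0,-15,15],[0,0,0,0,0,-20,15],[0,0,0,0,0,-25,15],[0,0,0,0,0,-30,15],[0,0,0,0,0,-20,15],[0,0,0,0,0,-7,15],[0,0,0,0,0,0,15],[0,0,0,5,16,0,15]]]'
python3 -m pendant '[[[0,0,0,10,33,0,15],[0,0,0,10,33,0,15],[0,0,0,10,33,0,15],[0,0,0,10,33,0,15],[0,0,0,10,33,0,15],[0,0,0,10,33,0,15],[0,0,0,10,33,0,15],[0,0,0,10,33,0,15],[0,0,0,10,33,0,15],[0,0,0,10,33,0,15]]]'
python3 -m pendant '[[[0,0,0,10,33,0,15],[0,0,0,8,33,0,15],[0,0,0,4,18,0,15],[0,0,0,0,0,0,15],[0,0,0,0,0,0,15],[0,0,0,0,0,0,15]]]'
python3 - <<'E'
from h import *
s=arm.observe();t=np.array(s["tool_pos"]);R=np.array(s["orientation"]);print(t.round(4),s["time_s"],"to go tool mm",(1000*R.T@(np.array([.626,.2062,.2])-t)).round(1))
E
```

```text
time_s: 15.22
tool_pos: [0.5682, -0.2246, 0.3295]
orientation: [[-0.912, 0.411, -0.003], [0.411, 0.912, -0.001], [0.002, -0.002, -1.0]]
force: [-0.3, 0.6, -1.9]
finger_gap: 0.0253
gripper_force: 58.9
time_s: 16.05
tool_pos: [0.6111, 0.1216, 0.3284]
orientation: [[-0.913, 0.408, -0.005], [0.408, 0.913, -0.001], [0.005, -0.003, -1.0]]
force: [1.2, -0.4, -0.4]
finger_gap: 0.025
gripper_force: 58.9
time_s: 16.55
tool_pos: [0.6257, 0.2051, 0.3294]
orientation: [[-0.913, 0.408, -0.004], [0.408, 0.913, -0.002], [0.003, -0.003, -1.0]]
force: [-0.8, -0.5, -1.2]
finger_gap: 0.0256
gripper_force: 58.9
[0.6257 0.2051 0.3294] 16.55 to go tool mm [ -0.2   1.5 129.4]
```

```bash
python3 -m pendant '[[[0,0,0,0,1.3,15,15],[0,0,0,0,0,25,15],[0,0,0,0,0,25,15],[0,0,0,0,0,15,15],[0,0,0,0,0,8,15],[0,0,0,0,0,8,15],[0,0,0,0,0,8,15],[0,0,0,0,0,8,15],[0,0,0,0,0,0,15]]]'
```

```text
time_s: 17.3
tool_pos: [0.6263, 0.2064, 0.2183]
orientation: [[-0.913, 0.409, -0.002], [0.409, 0.913, -0.0], [0.001, -0.001, -1.0]]
force: [0.3, -0.1, -1.9]
finger_gap: 0.0256
gripper_force: 58.9
```

The tip is 14 mm into the hole with no contact. Lowering it the rest of the way.

```bash
python3 -m pendant '[[[0,0,0,0,0,12,15],[0,0,0,0,0,15,15],[0,0,0,0,0,15,15],[0,0,0,0,0,15,15],[0,0,0,0,0,12,15],[0,0,0,0,0,7,15],[0,0,0,0,0,3,15],[0,0,0,0,0,1,15],[0,0,0,0,0,0,15],[0,0,0,0,0,0,15]]]'
```

```text
time_s: 18.13
tool_pos: [0.6273, 0.207, 0.1409]
orientation: [[-0.913, 0.408, 0.002], [0.408, 0.913, 0.0], [-0.002, 0.001, -1.0]]
force: [0.2, -0.6, -0.6]
finger_gap: 0.0254
gripper_force: 59.0
```

```bash
python3 -m pendant '[[[0,0,0,0,0,1.5,15],[0,0,0,0,0,1.5,15],[0,0,0,0,0,0.7,15],[0,0,0,0,0,0,15],[0,0,0,0,0,0,15],[0,0,0,0,0,0,15]]]'
```

```text
time_s: 18.63
tool_pos: [0.6271, 0.2069, 0.1368]
orientation: [[-0.913, 0.408, 0.002], [0.408, 0.913, 0.0], [-0.001, 0.001, -1.0]]
force: [0.5, 0.3, 2.6]
finger_gap: 0.0253
gripper_force: 59.3
```

Contact comes at the original height of 0.1368, so the pin is seated. I'll release it, rise clear and check with the cameras.

```bash
python3 -m pendant '[[[0,0,0,0,0,0,40],[0,0,0,0,0,0,60],[0,0,0,0,0,0,85],[0,0,0,0,0,0,85],[0,0,0,0,0,0,85],[0,0,0,0,0,0,85],[0,0,0,0,0,0,85],[0,0,0,0,0,-10,85],[0,0,0,0,0,-20,85],[0,0,0,0,0,-35,85]]]'
python3 -m pendant '[[[0,0,0,0,0,-35,85],[0,0,0,0,0,-35,85],[0,0,0,0,0,-20,85],[0,0,0,0,0,0,85],[0,0,0,0,0,0,85],[0,0,0,0,0,0,85]]]'
python3 - <<'E'
from h import *
W=cam("wrist");S=cam("scene");save(S,"scene7");save(W,"w7");s=arm.observe();print(s["tool_pos"],s["force"],s["finger_gap"])
# handle top dark blob within the white block: wrist pixels
for n,C,p,r in(("w",W,proj(W,(.6265,.208,.15)),45),("s",S,proj(S,(.6265,.208,.15)),30)):
    p=p.astype(int); g=cv2.cvtColor(C["im"],cv2.COLOR_BGR2GRAY)
    m=(g[p[1]-r:p[1]+r,p[0]-r:p[0]+r]<60).astype(np.uint8); k,l,st,ce=cv2.connectedComponentsWithStats(m)
    print(n,p,[(st[i].tolist(),(ce[i]+p-r).round(1).tolist()) for i in range(1,k) if st[i,4]>60])
S0=load("scene0"); d=cv2.absdiff(S["im"],S0["im"]).max(2)
for nm,(a,b,c,e) in dict(pinblock=(350,225,405,300),crock=(350,185,395,235),timer=(205,215,240,245),hole=(182,215,205,238)).items(): print(nm,(d[b:e,a:c]>40).sum())
E
```

```text
time_s: 19.47
tool_pos: [0.6241, 0.2063, 0.197]
orientation: [[-0.913, 0.408, -0.009], [0.408, 0.913, -0.002], [0.008, -0.006, -1.0]]
force: [1.3, -0.3, -0.2]
finger_gap: 0.0854
gripper_force: 0.0
time_s: 19.97
tool_pos: [0.6267, 0.2068, 0.2905]
orientation: [[-0.913, 0.408, -0.0], [0.408, 0.913, -0.0], [0.0, -0.0, -1.0]]
force: [0.7, -0.3, -0.3]
finger_gap: 0.085
gripper_force: 0.0
[0.62603986 0.20664977 0.28881906] [ 0.49825563 -0.49965219 -0.8711879 ] 0.08545899126906581
w [322 231] [([0, 35, 90, 55, 1283], [320.3, 266.8]), ([29, 52, 31, 18, 118], [315.0, 250.9])]
s [381 238] [([0, 0, 16, 60, 520], [355.4, 236.9]), ([23, 0, 37, 60, 1247], [396.7, 233.3])]
pinblock 36
crock 5
timer 298
hole 0
```

Run:
```python
from h import *
S0,S5,S7=[load(n)["im"].astype(int) for n in("scene0","scene5","scene7")]
for nm,(a,b,c,e) in dict(timer=(205,215,240,245),speed=(195,175,245,213),hole=(182,215,205,238)).items():
    for k,X in(("0",S0),("5",S5)):
        d=abs(S7-X).max(2)[b:e,a:c]>40; q=np.argwhere(d); print(nm,k,d.sum(),(q.min(0)+[b,a],q.max(0)+[b,a]) if len(q) else "")
d=(abs(S7-S0).max(2)>40)[215:245,205:240]; print("before",S0[215:245,205:240][d].mean(0),"after",S7[215:245,205:240][d].mean(0))
print("\n".join("".join(" .:-=+*#"[v//32] for v in r) for r in np.hstack([S0[215:245,200:245].max(2),S7[215:245,200:245].max(2)])))
```

```text
timer 0 298 (array([215, 226]), array([244, 239]))
timer 5 172 (array([215, 216]), array([244, 233]))
speed 0 574 (array([179, 201]), array([212, 244]))
speed 5 87 (array([181, 225]), array([212, 231]))
hole 0 0 
hole 5 0 
before [228.12416107 226.48657718 223.06040268] after [141.81543624 141.14765101 137.36912752]
#########################################****###############################*==========---
########################################*****###############################*+========----
########################################*****################################+========----
#######################################*****+################################+========----
########################**############*+++*+=########################**######+=======-==--
###################*+++===*###########+---===###################*+++===*######+======-----
*##############++==--==++++##########*+-----=*##############++==--=++++*######+======-----
=*############+-:...:-----+###########+=----==*############+-::..:-----+######+======-----
-=*###########=:.....:...:=############*+=+++-=*######
[... 1247 characters left out ...]
******#######################++*******+=+****+=----============
############++*******************########################++*************=----=============
############*++*************++*###########################++************=---==============
#############*==++*********++*############################*==++********+=-================
##############+==++++++++++*###############################+++++++++++====================
##################*++++++*#####################################*+++++++===================
#######################################################################+==================
#######################################################################+==================
```

The change around the timer is only the arm's shadow. The timer, hole and block match the first picture, and the speed knob is unchanged since it was set to Off. Handing in.

```bash
python3 -c "
from bench import ticket
print(ticket.finish_job())"
```

```text
the job is handed in; nothing more can be done
None
```

The job is handed in with no verdict returned: the speed knob is at Off, the reset button was pressed home with the pin and held for over half a second, the pin is reseated in its white block, and the timer knob and crock were left as they were.

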